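# Empty the tilt-out tool bin by sample

### The arm

A 6-joint arm with a two-finger parallel gripper is mounted at the origin on a cart in front of the work surface, level with it; the furniture and walls round the work are solid. World frame = base frame: x ahead of the robot, y to its left, z up, the work surface at z = 0. Lengths are in m, angles in degrees, forces in N, time in s.
With the tool pointing down it reaches from about 0.3 to 0.875 m from the base axis. Payload 6.4 kg.
Tool frame: the origin (TCP) lies at the very end of the fingers, on their centre line; the grasp point (between the pads) lies 19 mm behind it; z points along the fingers, y is the line along which they close (so a half turn about z gives the same grasp; the last joint's range is limited). The gripper opens to 85 mm and grips with 20 to 120 N. Pads are 22 mm wide; open, the fingers measure 114 mm over their backs; the gripper's body (76 mm by 85 mm) begins 54 mm behind the grasp point. The pads swing forward as they close: fully open they stand 13 mm farther back than shut.
Start: joints at [56.992, 10.359, 92.074, -0, 77.567, -11.82], TCP at [0.208, 0.536, 0.231] pointing down, gripper open.
Joint ranges: [-171.53, 171.53], [-51.25, 118.39], [17.06, 147.69], [-65.23, 245.23], [0, 150.52], [-178.68, 178.68]. Speed limits (degrees/s): [147.25, 147.25, 172.46, 180, 180, 180].

### API

Orientations are given as [roll, pitch, yaw] about the fixed x, y, z axes, in that order (R = Rz(yaw) Ry(pitch) Rx(roll)).
In Python, from workcell import robot, cams, workorder, readout gives the robot as it stands. Calls block until the motion is done:
- robot.movep(position, orientation): joint-space move of the TCP to a pose.
- robot.move_linear(position, rotation=None, rate=0.15): straight line of the TCP; rotation=None keeps the orientation; rate is the mean speed in m/s.
- robot.set_joints(angles): joint-space move.
- robot.move_gripper(opening, grip_force=None): opening from 0.0 (shut) to 1.0 (fully open); grip_force is the grip in N (None keeps the last); returns when the fingers have stopped.
- robot.hold(seconds).
- robot.inverse_kinematics(position, orientation): joint angles nearest the present ones, or None.
- cams.grab_frame(name): name is "scene" or "top"; returns a dict with "pixels" (420x560x3 uint8, red, green, blue), "K" (3x3 intrinsics, pixels), "R" (3x3) and "t" (3): a world point X has camera coordinates R X + t. Camera axes: x right, y down, z forward; pixel columns grow to the right and rows downward; lengths in m; the calibration is good to about 2 mm. A picture is of the moment at which its call begins. There is no depth.
A pose or a line that the arm cannot do raises robot.IKError and nothing moves.
- workorder.hand_in(): hands the job in; it is judged then, once.
Trained networks look in a picture, given as the dict that the camera call returned (one of the last four; its "shot" number tells which), for a name from the list of things; names that differ only in an ending like _2 or _b are one class to them, and where a whole thing is asked for, a point or a joint stands for the part that bears it (a point fixed in the world has none). Each returns a list of dicts, best first, with "confidence" (0 to 1); they miss things now and then, are a little off and sometimes report something else, mostly with a low value. They report only what shows in the picture. A call takes as long as a camera call.
- cams.regions_of(thing, picture): "mask" (420x560 bool, what is visible of it) and "bbox" ([left, top, width, height] in pixels, round what is visible of it).
- cams.mark_of(thing, picture): "pixel" ([column, row] in pixels: a listed point, or the origin of a listed thing).
Readings, each from a call of its own:
- readout.current_clock(): time.
- readout.current_qpos(): joint angles.
- readout.current_joint_vel(): joint speeds.
- readout.current_effort(): joint torques, N m.
- readout.current_tool_pos(): TCP position.
- readout.current_eef_rot(): TCP orientation.
- readout.current_force(): force on the tool from outside, world axes, zero at the start.
- readout.current_torque(): the same for the moment, N m.
- readout.current_grip_width(): opening from 0.0 (shut) to 1.0 (fully open).
- readout.current_grasp_force(): force on a finger pad.
Only numpy, scipy, OpenCV 4.12 (cv2) and the standard library are available. Lean on these libraries where they do the work, as an engineer would, in place of code of your own. Each camera call takes 0.05 s, during which the arm holds its last target. There are 200 camera calls.

### The job

The tilt-out bin in the grey rack holds some returned bookbinding tools. Swing it fully forward by its handle, take every tool out of its mouth and lay it in the tray that already holds a sample of the same kind (awls with the awl, bone folders with the bone folder), then swing the empty bin back fully home. The samples stay in their trays; do not shove the green-lidded tin away.

Things in the scene. Friction and masses are not known exactly. Their poses are not given: they have to be found in the camera images.
- rack: grey rack fixed on the table, 136 (x) x 224 (y) x 241 mm high, with one blue tilt-out bin; its front and black handle face the robot (own -x). Origin: centre of its underside. The hinge axis runs along own y at own x = -30, z = 85 mm. Lift a tool 25 mm out of its bay before drawing it out along its length. Beware of the machine's tall lever (0.36 m) to the left and the shelf posts to the right.
- bin (a joint): hinge of the tilt-out bin: 0 = fully home (its front then leans 0.15 rad forward of upright), grows as the bin swings forward and down towards the robot, stop at 0.78 rad (the tools in it then slope up towards the robot at 37 degrees). Stiff: the bin stays about where it is left; moving it takes 2 to 6 N at the handle.
- bin_bed (a point): middle of the bed on which the tools lie, 85 mm up from the hinge; its z runs up the bin's front, x into the bin (away from the robot when home), y along the hinge. Four bays at y = +-26.5, +-73.5 mm, parted by teeth 22 mm high, only at z < -53 and z = 26 to 41 mm. Between these the panel lies 18 mm below the bed (room for fingertips). Floor z = -83, rim 41, back wall 30 mm high.
- bin_handle (a point): middle of the bin's black round handle bar: 10 mm thick, 100 mm long, parallel to the hinge, 66 mm in front of the panel, level with its rim. Can be pinched from above, fingers closing fore and aft. As the bin comes fully forward its rim moves over the bar, so let the gripper lean back towards the robot with it, to about 0.3 rad.
- bin_hinge (a point): middle of the bin's hinge axis (the axis is parallel to the rack's own y), 85 mm above the table.
- tray_folders: dark steel tray standing loose on the table, 96 (x) x 200 (y) x 22 mm high outside, walls and floor 4 mm; the one which holds the sample bone folder at the start. Origin: centre of its underside. 0.8 kg.
- tray_awls: dark steel tray, same as the other, the one which holds the sample awl at the start. Origin: centre of its underside. 0.8 kg.
- sample_folder: the sample white flat bone folder, 150 x 22 x 9 mm, 30 g. Own z runs along its length, own x is the normal of its flat faces. Origin on its axis, in mid-thickness, 47 mm from its lower end (centre 28 mm further along z). It lies flat in its tray, along the tray's long side farther from the robot.
- sample_awl: the sample awl: pale wooden pear-shaped handle 67 mm long (22 mm thick near the blade, 28 near its end), thin steel point 58 mm long; 50 g. Own z runs along it from point to handle; origin on its axis, 47 mm from the point: the handle is at own z = 11 to 78 mm, centre of mass at 40 mm. It lies in its tray, along the tray's long side farther from the robot.
- tin: bystander: round green-lidded tin, 79 mm wide, 39 mm high, standing on the table. Origin: centre of its underside.
- folder_1: white flat bone folder, 150 x 22 x 9 mm, 30 g. Own z runs along its length, own x is the normal of its flat faces. Origin on its axis, in mid-thickness, 47 mm from its lower end (centre 28 mm further along z). At the start it stands in a bay of the bin, awls point down. None if absent.
- folder_2: white flat bone folder, 150 x 22 x 9 mm, 30 g. Own z runs along its length, own x is the normal of its flat faces. Origin on its axis, in mid-thickness, 47 mm from its lower end (centre 28 mm further along z). At the start it stands in a bay of the bin, awls point down. None if absent.
- awl_1: awl: pale wooden pear-shaped handle 67 mm long (22 mm thick near the blade, 28 near its end), thin steel point 58 mm long; 50 g. Own z runs along it from point to handle; origin on its axis, 47 mm from the point: the handle is at own z = 11 to 78 mm, centre of mass at 40 mm. At the start it stands in a bay of the bin, awls point down. None if absent.
- awl_2: awl: pale wooden pear-shaped handle 67 mm long (22 mm thick near the blade, 28 near its end), thin steel point 58 mm long; 50 g. Own z runs along it from point to handle; origin on its axis, 47 mm from the point: the handle is at own z = 11 to 78 mm, centre of mass at 40 mm. At the start it stands in a bay of the bin, awls point down. None if absent.

How it is judged (in metres and radians):
On the way, in this order (a step that is already met when the one before it is completed fails the run):
1. the bin has been swung fully forward (joint above 0.65 rad) (value of joint bin above 0.65 rad), for 0.2 s.
2. every tool that was in the bin lies in the tray with the sample of its kind (x of folder_1 in the frame of tray_folders between -0.046 and 0.046 m and y of folder_1 in the frame of tray_folders between -0.065 and 0.065 m and z of folder_1 in the frame of tray_folders between -0.005 and 0.05 m and x of folder_2 in the frame of tray_folders between -0.046 and 0.046 m and y of folder_2 in the frame of tray_folders between -0.065 and 0.065 m and z of folder_2 in the frame of tray_folders between -0.005 and 0.05 m and x of awl_1 in the frame of tray_awls between -0.046 and 0.046 m and y of awl_1 in the frame of tray_awls between -0.065 and 0.065 m and z of awl_1 in the frame of tray_awls between -0.005 and 0.05 m and x of awl_2 in the frame of tray_awls between -0.046 and 0.046 m and y of awl_2 in the frame of tray_awls between -0.065 and 0.065 m and z of awl_2 in the frame of tray_awls between -0.005 and 0.05 m), for 0.2 s.
At the end, for the whole second after the job is handed in: Every tool present has its origin inside the tray with the sample of its kind (within 46 mm of the tray's centre across and 65 mm along, below 50 mm above its underside) and is at rest, both samples are still in their trays, and the bin is home (joint below 0.06 rad) (all of step 2 and x of sample_folder in the frame of tray_folders between -0.046 and 0.046 m and y of sample_folder in the frame of tray_folders between -0.065 and 0.065 m and z of sample_folder in the frame of tray_folders between -0.005 and 0.05 m and x of sample_awl in the frame of tray_awls between -0.046 and 0.046 m and y of sample_awl in the frame of tray_awls between -0.065 and 0.065 m and z of sample_awl in the frame of tray_awls between -0.005 and 0.05 m and linear speed of each of folder_1, folder_2, awl_1, awl_2 below 0.03 m/s and value of joint bin below 0.06 rad); the robot touches nothing.
It fails at once if the tin is shoved more than 5 cm away (distance of tin from where it was at the start of the episode above 0.05 m).
Of folder_1, awl_1, folder_2, awl_2 only 3 to 4 are there at a start; the rules pass over those that are not, and their reading is None.
At some moment in a run one of folder_1, folder_2, awl_1, awl_2 may be knocked a few centimetres aside while the robot is not near it.
Once in a run the grip may slacken for a moment while it holds something.
It also fails if it takes over 210 s, if anything falls off the work surface, if the arm or the gripper's body presses on something with over 40 N, if the wrist force passes 120 N, or if a joint passes its speed limit or range.

## Working session

There is one attempt and no reset: what is moved stays moved. The work goes in short steps, each a Python script; the robot and the scene stay as the last script left them, time stands still between calls to the robot, and variables do not carry over. Pictures are saved under pics/ and viewed, at most 14 in all, crops included, and the job is handed in when it is done.

```bash
ls; mkdir -p pics; cat > h.py <<'E'
import numpy as np, cv2
from workcell import robot, cams, workorder, readout
def save(p,name,crop=None,s=1):
    im=p["pixels"][:,:,::-1]
    if crop: x,y,w,h=crop; im=im[y:y+h,x:x+w]
    if s!=1: im=cv2.resize(im,None,fx=s,fy=s,interpolation=cv2.INTER_CUBIC)
    cv2.imwrite(f"pics/{name}.png",im)
def ray(p,px):
    K,R,t=map(np.array,(p["K"],p["R"],p["t"]))
    d=R.T@np.linalg.solve(K,[px[0],px[1],1.]); o=-R.T@t
    return o,d/np.linalg.norm(d)
def atz(p,px,z):
    o,d=ray(p,px); return o+d*(z-o[2])/d[2]
def tri(pa,a,pb,b):
    A=np.zeros((3,3));B=np.zeros(3);rs=[ray(pa,a),ray(pb,b)]
    for o,d in rs:
        M=np.eye(3)-np.outer(d,d);A+=M;B+=M@o
    X=np.linalg.solve(A,B)
    return X,max(np.linalg.norm((np.eye(3)-np.outer(d,d))@(X-o)) for o,d in rs)
def proj(p,X):
    c=np.array(p["R"])@np.asarray(X)+p["t"]; c=np.array(p["K"])@c; return c[:2]/c[2]
E
cat > a.py <<'E'
from h import *
np.set_printoptions(precision=3,suppress=True)
s=cams.grab_frame("scene");t=cams.grab_frame("top")
save(s,"s0",s=1.4);save(t,"t0",s=1.4)
for p,n in((s,"scene"),(t,"top")):
    print(n,ray(p,(280,210)))
    for k in["rack","bin_bed","bin_handle","bin_hinge","tray_folders","tray_awls","sample_folder","sample_awl","tin","folder_1","awl_1"]:
        print(k,[(round(d["confidence"],2),np.round(d["pixel"],1)) for d in cams.mark_of(k,p)[:6]])
print(readout.current_clock(),readout.current_eef_rot())
E
python3 a.py
```

```text
pics
workcell.py
scene (array([-0.085, -0.364,  0.586]), array([ 0.743,  0.413, -0.526]))
rack [(0.7, array([363.8, 247.1])), (0.61, array([344.7, 199.3]))]
bin_bed [(0.84, array([358.7, 194.4])), (0.54, array([360. , 223.3])), (0.44, array([199.5, 264.5]))]
bin_handle [(0.74, array([345.5, 200.5]))]
bin_hinge [(0.76, array([361.1, 227.8]))]
tray_folders [(0.92, array([315.2, 323.9]))]
tray_awls [(0.66, array([186. , 274.5]))]
sample_folder [(0.94, array([325.6, 317.7])), (0.71, array([198.8, 265.4]))]
sample_awl [(0.52, array([197.9, 267.4]))]
tin [(0.59, array([274.3, 273.8]))]
folder_1 []
awl_1 []
top (array([ 0.445, -0.009,  1.114]), array([ 0.127, -0.003, -0.992]))
rack [(0.96, array([336.5, 171.6]))]
bin_bed [(0.85, array([343.7, 177.3])), (0.75, array([338.2, 175.4]))]
bin_handle [(0.95, array([343.8, 210.4]))]
bin_hinge [(0.77, array([341.3, 177.5]))]
tray_folders [(0.56, array([340.4, 279.8]))]
tray_awls [(0.73, array([218.3, 281.3])), (0.29, array([343.3, 212.5]))]
sample_folder []
sample_awl [(0.71, array([228.2, 274.1]))]
tin [(0.75, array([378.6, 170. ])), (0.59, array([283. , 241.9]))]
folder_1 [(0.47, array([311.2, 166.4])), (0.43, array([354. , 169.6]))]
awl_1 [(0.42, array([375. , 166.9]))]
1.2 [180.      0.    158.814]
```

View pics/s0.png

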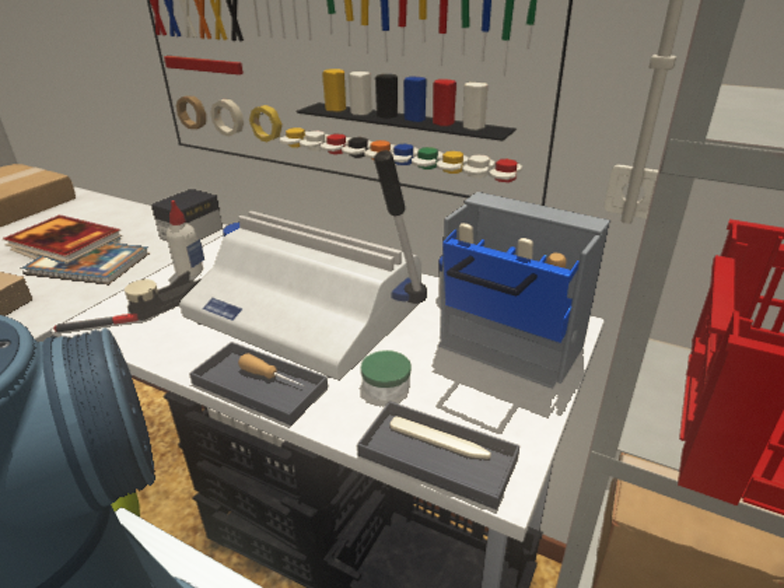

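View pics/t0.png

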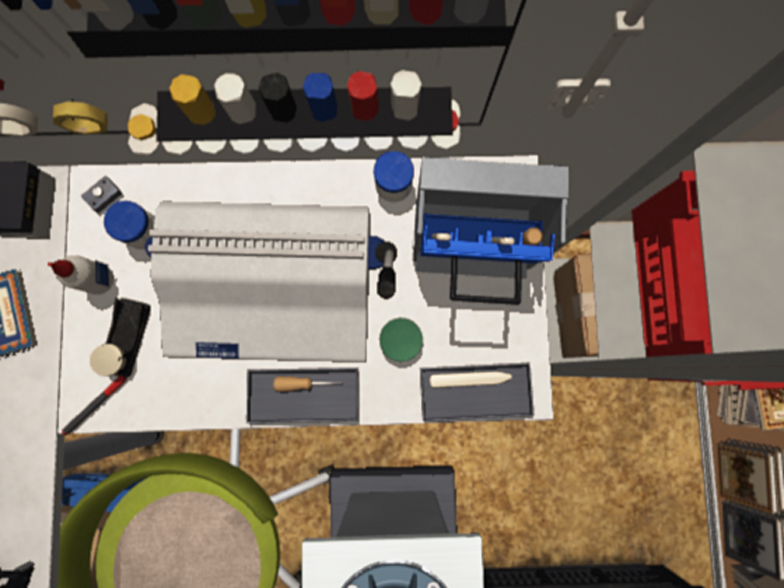

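The scene view shows two white folders and one awl in the bin, around (466,232), (525,245) and (557,260). The awl tray is at (260,380), the folder tray at (437,450) and the tin at (386,372). Next I'll get their positions.

```bash
cat > b.py <<'E'
from h import *
np.set_printoptions(precision=4,suppress=True)
s=cams.grab_frame("scene");t=cams.grab_frame("top")
def best(k,p,i=0): 
    l=cams.mark_of(k,p); return l[i]["pixel"] if l else None
for k in["bin_bed","bin_handle","bin_hinge","tray_folders","tray_awls","sample_awl","tin"]:
    a,b=best(k,s),best(k,t)
    if a is not None and b is not None: print(k,*tri(s,a,t,b), atz(t,b,0)[:2],atz(s,a,0)[:2])
for k,z in(("tray_folders",.022),("tray_awls",.022),("sample_folder",.009),("sample_awl",.018),("tin",.039)):
    r=cams.regions_of(k,t)
    if not r: print(k,"none");continue
    m=r[0]["mask"].astype(np.uint8); ys,xs=np.nonzero(m)
    W=np.array([atz(t,(x,y),z)[:2] for x,y in zip(xs,ys)],np.float32)
    print(k,round(r[0]["confidence"],2),[np.round(v,4) for v in cv2.minAreaRect(W)])
for k in("bin_handle","rack","bin"):
  for p,n in((t,"top"),(s,"scene")):
    for r in cams.regions_of(k,p)[:2]: print(k,n,round(r["confidence"],2),r["bbox"],r["mask"].sum())
im=t["pixels"]; cv2.imwrite("pics/rackt.png",cv2.resize(im[105:260,290:410,::-1],None,fx=5,fy=5)[:600])
im=s["pixels"]; cv2.imwrite("pics/racks.png",cv2.resize(im[135:255,300:440,::-1],None,fx=5,fy=5))
E
python3 b.py
```

```text
bin_bed [ 0.6445 -0.1623  0.164 ] 0.00015906977423845437 [ 0.679  -0.1886] [ 0.9279 -0.084 ]
bin_handle [ 0.5561 -0.1566  0.2006] 0.0008005482979931443 [ 0.581 -0.19 ] [ 0.8885 -0.0477]
bin_hinge [ 0.6599 -0.1634  0.0778] 0.001512446215908429 [ 0.6768 -0.1765] [ 0.7726 -0.1313]
tray_folders [ 0.4041 -0.1628  0.0016] 0.0022933769939965294 [ 0.403 -0.161] [ 0.4067 -0.1642]
sample_awl [ 0.4544 -0.059   0.1735] 0.16379386106049804 [0.4249 0.1247] [ 0.6813 -0.168 ]
tin [ 0.5016 -0.0205 -0.0066] 9.76638478461518e-05 [ 0.5013 -0.0206] [ 0.495  -0.0243]
tray_folders 0.94 [array([ 0.4055, -0.1589]), array([0.0998, 0.2008]), np.float64(2.0256)]
tray_awls 0.64 [array([0.409 , 0.1538]), array([0.2031, 0.0981]), np.float64(89.4468)]
sample_folder 0.56 [array([ 0.4281, -0.1512]), array([0.0219, 0.1489]), np.float64(1.3359)]
sample_awl 0.76 [array([0.4297, 0.1697]), array([0.0252, 0.0683]), np.float64(3.8808)]
tin 0.98 [array([ 0.5016, -0.0262]), array([0.0776, 0.0749]), np.float64(88.5688)]
bin_handle top 0.84 [299.9, 150.3, 93.2, 71.1] 2914
bin_handle top 0.45 [199.2, 271.8, 26.4, 10.9] 215
bin_handle scene 0.82 [317.9, 163.3, 95.5, 81.3] 4805
rack top 0.88 [295.3, 113.0, 109.9, 104.5] 8538
rack scene 0.73 [314.8, 136.2, 122.8, 138.5] 12493
rack scene 0.5 [316.0, 165.8, 93.9, 80.2] 4833
bin top 0.88 [301.3, 151.1, 94.6, 65.1] 2865
bin top 0.55 [307.5, 264.8, 56.1, 13.0] 483
bin scene 0.65 [316.3, 164.8, 91.8, 79.2] 4835
```

View pics/rackt.png

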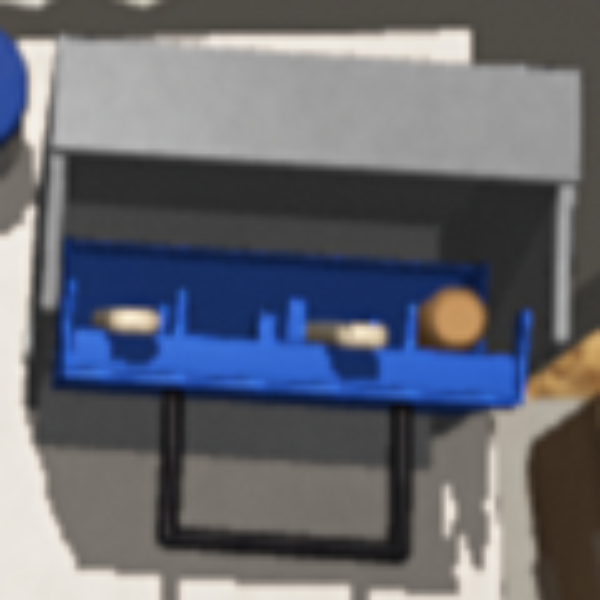

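View pics/racks.png

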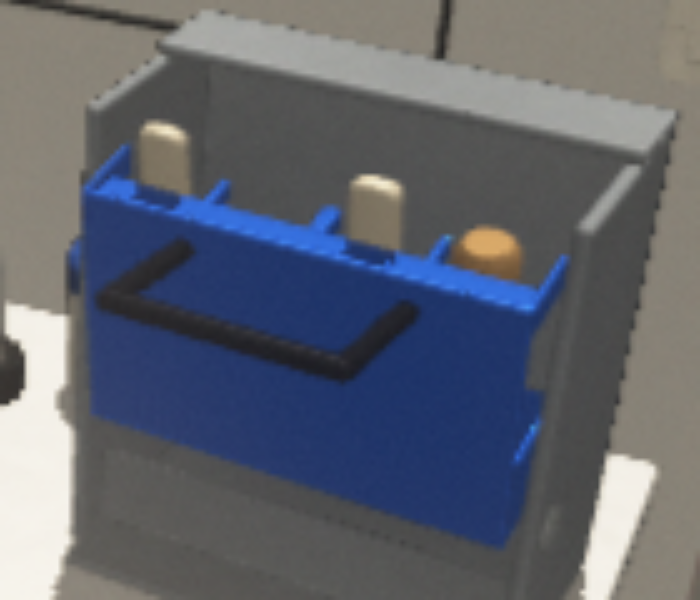

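The crops show folders in the leftmost and third bays and an awl in the rightmost. In full-image pixels, the handle bar runs from about (323.6,213) to (370.4,215) in the top view and from (321.6,194.6) to (369,208.6) in the scene view.

```bash
cat > c.py <<'E'
from h import *
np.set_printoptions(precision=4,suppress=True)
s=cams.grab_frame("scene");t=cams.grab_frame("top")
# refine the bar ends: outer corners of dark pixels in the top view
L=tri(s,(321.6,194.8),t,(323.6,213));Rr=tri(s,(369,208.8),t,(370.6,214.8))
d=L[0]-Rr[0];print(L,Rr,"mid",(L[0]+Rr[0])/2,"len",np.linalg.norm(d),"yaw",np.degrees(np.arctan2(-d[0],d[1])))
print("bar ends at z=.197 top:",atz(t,(323.6,213),.197),atz(t,(370.6,214.8),.197))
# rack roof corners top view (z=.241) front edge and back edge
for a,b in(((50,150),(578,180)),((62,38),(580,72))):
    A=atz(t,(290+a[0]/5,105+a[1]/5),.241);B=atz(t,(290+b[0]/5,105+b[1]/5),.241)
    d=A-B;print(A,B,"yaw",np.degrees(np.arctan2(-d[0],d[1])),np.linalg.norm(d))
# rim
A=atz(t,(290+58/5,105+383/5),.207);B=atz(t,(290+520/5,105+403/5),.207);d=A-B;print("rim",A,B,np.degrees(np.arctan2(-d[0],d[1])),np.linalg.norm(d))
E
python3 c.py
```

```text
(array([ 0.5534, -0.1053,  0.1973]), np.float64(5.2422081629379085e-05)) (array([ 0.5468, -0.206 ,  0.1966]), np.float64(0.000748767605269637)) mid [ 0.5501 -0.1556  0.1969] len 0.10090719517609874 yaw -3.778646366122501
bar ends at z=.197 top: [ 0.5534 -0.1053  0.197 ] [ 0.547  -0.2066  0.197 ]
[ 0.7144 -0.0573  0.241 ] [ 0.6964 -0.2791  0.241 ] yaw -4.632931575943465 0.22259514822496873
[ 0.7632 -0.0638  0.241 ] [ 0.7435 -0.283   0.241 ] yaw -5.141468924604785 0.2200113582241656
rim [ 0.6214 -0.0594  0.207 ] [ 0.6079 -0.2583  0.207 ] -3.876758662740554 0.1993356933471281
```

```bash
cat >> h.py <<'E'
from scipy.spatial.transform import Rotation as Ro
YAW=np.radians(-4.3); RZ=Ro.from_euler('z',YAW).as_matrix()
HINGE=np.array([.655,-.1635,.085])
def bin_R(th):  # columns: bed x,y,z in world
    a=th+.15
    return RZ@np.array([[np.cos(a),0,-np.sin(a)],[0,1,0],[np.sin(a),0,np.cos(a)]])
def bin_pt(th,x,y,z): return HINGE+bin_R(th)@np.array([x,y,z+.085])   # bed coordinates
def handle(th): return HINGE+bin_R(th)@np.array([-.085,0,.126])
def frame(approach,close):  # candidates: tool rotations with z=approach, y=+-close
    z=np.asarray(approach)/np.linalg.norm(approach); out=[]
    for sg in(1,-1):
        y=sg*np.asarray(close); y=y-z*(y@z); y/=np.linalg.norm(y)
        out.append(np.column_stack([np.cross(y,z),y,z]))
    return out
def eul(R): return Ro.from_matrix(R).as_euler('xyz',degrees=True).tolist()
def handle_R(lean,sg=0): return frame(RZ@[np.sin(lean),0,-np.cos(lean)],RZ[:,0])[sg]
def pick(pos,Rs):
    q0=np.array(readout.current_qpos()); best=None
    for R in Rs:
        q=robot.inverse_kinematics(list(pos),eul(R))
        if q is not None:
            c=np.abs(np.array(q)-q0).max()
            if best is None or c<best[0]: best=(c,R,q)
    return best
def lin(p,R=None,rate=.15): robot.move_linear(list(map(float,p)),None if R is None else eul(R),rate)
def stat(m=""):
    print(m,"t",round(readout.current_clock(),1),"tcp",np.round(readout.current_tool_pos(),3),"grip",round(readout.current_grip_width(),3),
      "gf",np.round(readout.current_grasp_force(),1),"F",np.round(readout.current_force(),1))
E
cat > d.py <<'E'
from h import *
h0=np.array([.5505,-.156,.197])
for sg in(0,1):
    b=pick(h0+[0,0,.1],[handle_R(0,sg)]);print(sg,b and(b[0],np.round(b[2],1)))
    for lean,th in((.15,.4),(.3,.8)):
        q=robot.inverse_kinematics(list(handle(th)),eul(handle_R(lean,sg)));print(q and np.round(q,1))
    # tool grasps
    Rb=bin_R(.78); bx=Rb[:,0];bz=Rb[:,2]
    for nm,y,z,b_,c in(("f",.0735,.055,.3,0),("f",-.0265,.055,.3,0),("a",-.0735,.012,0,.3)):
        ap=-bx; ap=np.cos(b_)*ap-np.sin(b_)*bz       # body leans toward +bed z
        ap=np.cos(c)*ap-np.sin(c)*Rb[:,1]            # body leans to +y
        R=frame(ap,Rb[:,1])[sg]
        q=robot.inverse_kinematics(list(bin_pt(.78,0,y,z)),eul(R));print(nm,q and np.round(q,1))
stat()
E
python3 d.py
```

```text
0 (np.float64(84.69342849082084), array([-27.7,   7.3,  88. ,   0. ,  84.8, -23.4]))Traceback (most recent call last):
  File "d.py", line 6, in <module>
    q=robot.inverse_kinematics(list(handle(th)),eul(handle_R(lean,sg)));print(q and np.round(q,1))
                                                                              ^^^^^^^^^^^^^^^^^^^
ValueError: The truth value of an array with more than one element is ambiguous. Use a.any() or a.all()
```

```bash
sed -i 's/print(q and np.round(q,1))/print(None if q is None else np.round(q,1))/; s/print(nm,q and np.round(q,1))/print(nm,None if q is None else np.round(q,1))/; s/b and(b/b and (b/' d.py; python3 d.py
```

```text
0 (np.float64(84.69342849082084), array([-27.7,   7.3,  88. ,   0. ,  84.8, -23.4]))
[-31.5   5.6 108.3   4.6  58.6 -29.3]
[-35.2   4.9 118.8  13.1  42.2 -39.5]
f [ -18.1   25.3   82.7   -4.6   91.  -103.1]
f [ -26.4   26.9   80.4   -7.2   90.9 -111. ]
a [ -19.9   44.    64.2  -26.6  102.  -109.9]
1 (np.float64(168.41905029157627), array([-27.7,   7.3,  88. ,   0. ,  84.8, 156.6]))
[-31.5   5.6 108.3   4.6  58.6 150.7]
[-35.2   4.9 118.8  13.1  42.2 140.5]
f [-18.1  25.3  82.7  -4.6  91.   76.9]
f [-26.4  26.9  80.4  -7.2  90.9  69. ]
a [-19.9  44.   64.2 -26.6 102.   70.1]
 t 2.6 tcp [0.208 0.536 0.231] grip 1.003 gf 0.0 F [-0.2  0.8  0.2]
```

```bash
cat > e.py <<'E'
from h import *
h0=np.array([.5505,-.156,.197]); R0=handle_R(0,0)
robot.move_gripper(.5,60)
robot.movep([.34,.2,.36],eul(R0)); robot.movep([.36,-.16,.36],eul(R0)); robot.movep(list(h0+[0,0,.10]),eul(R0)); stat("above")
lin(h0+[0,0,-.013],R0,.1); stat("down")
robot.move_gripper(0,60); stat("grip")
off=np.array(readout.current_tool_pos())-h0
print("F",readout.current_force())
for th in np.linspace(0,.80,11)[1:]:
    lean=.32*th/.8; R=handle_R(lean,0)
    p=h0+handle(th)-handle(0)+R[:,2]*.013
    lin(p,R,.08)
    print(round(th,2),np.round(readout.current_force(),1),round(readout.current_grip_width(),3))
stat("end")
t=cams.grab_frame("scene");save(t,"s1",s=1.4)
E
python3 e.py
```

```text
above t 6.7 tcp [ 0.55  -0.155  0.297] grip 0.501 gf 0.0 F [-0.2  0.  -0. ]
down t 8.0 tcp [ 0.551 -0.156  0.185] grip 0.496 gf 0.0 F [-0.2  0.  -0.1]
grip t 8.4 tcp [ 0.55  -0.156  0.185] grip 0.09 gf 58.6 F [-4.8  1.   6.5]
F [-4.83983534  1.01265     6.51551899]
0.08 [-4.6  0.3  2.3] 0.092
0.16 [-5.   2.1  3.9] 0.085
0.24 [-2.   1.7  1. ] 0.091
0.32 [-1.1  2.   0.3] 0.09
0.4 [-2.5  2.2 -1.4] 0.09
0.48 [-2.7  3.6 -0.9] 0.093
0.56 [-2.7  4.7  0. ] 0.089
0.64 [-0.6  4.8 -1.4] 0.089
0.72 [-2.1  5.1 -0.1] 0.086
0.8 [ 1.5  6.2 -2.4] 0.092
end t 11.4 tcp [ 0.506 -0.152  0.077] grip 0.092 gf 60.7 F [ 1.5  6.2 -2.4]
```

View pics/s1.png

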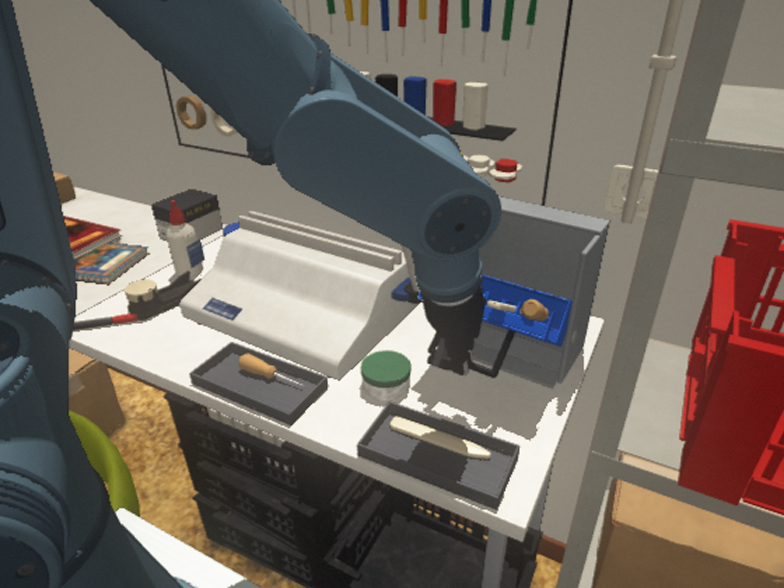

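The bin is fully forward, and the folder and awl are visible in it at (502,306) and (535,310). I'll let go, back off and look again.

```bash
cat > f.py <<'E'
from h import *
np.set_printoptions(precision=4,suppress=True)
R=handle_R(.32,0);robot.move_gripper(.4); stat("rel")
p=np.array(readout.current_tool_pos())-R[:,2]*.10; lin(p,R,.12); lin(p+[-.1,0,.15],R,.2)
robot.movep([.28,.12,.38],eul(handle_R(0,0))); stat()
s=cams.grab_frame("scene");t=cams.grab_frame("top")
cv2.imwrite("pics/rt2.png",cv2.resize(t["pixels"][130:250,290:420,::-1],None,fx=5,fy=5))
cv2.imwrite("pics/rs2.png",cv2.resize(s["pixels"][160:280,300:440,::-1],None,fx=5,fy=5))
for k in["bin_bed","bin_handle","folder_1","awl_1"]:
  for p,n in((s,"scene"),(t,"top")):
    print(k,n,[(round(d["confidence"],2),np.round(d["pixel"],1)) for d in cams.mark_of(k,p)[:4]])
    print("   reg",[(round(d["confidence"],2),np.round(d["bbox"],1)) for d in cams.regions_of(k,p)[:4]])
for nm,X in(("handle",handle(.78)),("bed",bin_pt(.78,0,0,0)),("f+top",bin_pt(.78,.0045,.0735,.067)),("f-top",bin_pt(.78,.0045,-.0265,.067)),("awltop",bin_pt(.78,.013,-.0735,.042)),("rimL",bin_pt(.78,0,.1,.041)),("rimR",bin_pt(.78,0,-.1,.041))):
    a,b=proj(s,X),proj(t,X);print(nm,X,"s",a,"crop",(a-[300,160])*5,"t",b,"crop",(b-[290,130])*5)
E
python3 f.py
```

```text
rel t 11.9 tcp [ 0.506 -0.153  0.078] grip 0.401 gf 0.0 F [ 0.6  0.2 -0.8]
 t 15.0 tcp [0.28  0.12  0.379] grip 0.401 gf 0.0 F [0.6 0.5 0.4]
bin_bed scene [(0.91, array([347.8, 219.6]))]
   reg [(0.2, array([137.6, 244.5,  97.8,  56.2]))]
bin_bed top [(0.63, array([344.3, 201.7]))]
   reg [(0.59, array([299. , 157.5,  89.2,  83.9])), (0.55, array([172.3, 259.2,  85.1,  43.5]))]
bin_handle scene [(0.88, array([332.4, 259.8]))]
   reg [(0.95, array([300.1, 190.4, 109. ,  77.2])), (0.45, array([136.3, 245.5, 100. ,  58.7]))]
bin_handle top [(0.82, array([337.5, 235.8]))]
   reg [(0.75, array([299.9, 156.8,  88.6,  87.4])), (0.47, array([368.5, 184.8,  12.9,  31.6]))]
folder_1 scene [(0.47, array([367. , 219.9])), (0.41, array([324.8, 209.9])), (0.27, array([273.7, 275.8]))]
   reg [(0.42, array([347.1, 212.7,  19.5,   9.7]))]
folder_1 top [(0.69, array([352.6, 188.2])), (0.64, array([310.2, 184.2]))]
   reg [(0.96, array([307.5, 171.1,   9.4,  48.7])), (0.69, array([346.5, 172.3,  15.5,  52.6]))]
awl_1 scene [(0.73, array([389.2, 229. ]))]
   reg [(0.6, array([372.1, 214.3,  16.5,  18.4
[... 369 characters left out ...]
crop [250.9576 295.4497] t [343.349  201.1691] crop [266.7452 355.8457]
f+top [ 0.5417 -0.0813  0.1795] s [307.9432 202.333 ] crop [ 39.7161 211.6649] t [312.0638 219.5384] crop [110.3188 447.6918]
f-top [ 0.5342 -0.181   0.1795] s [353.7227 216.3189] crop [268.6134 281.5946] t [357.5935 221.8185] crop [337.9673 459.0924]
awltop [ 0.5557 -0.2297  0.1713] s [381.4979 220.8001] crop [407.4896 304.0003] t [378.3637 211.9914] crop [441.8185 409.9568]
rimL [ 0.5618 -0.0562  0.1603] s [300.9992 203.056 ] crop [  4.9959 215.2799] t [299.9585 211.7993] crop [ 49.7924 408.9967]
rimR [ 0.5468 -0.2556  0.1603] s [392.9307 231.486 ] crop [464.6534 357.4301] t [388.9689 216.2652] crop [494.8447 431.3262]
```

View pics/rt2.png

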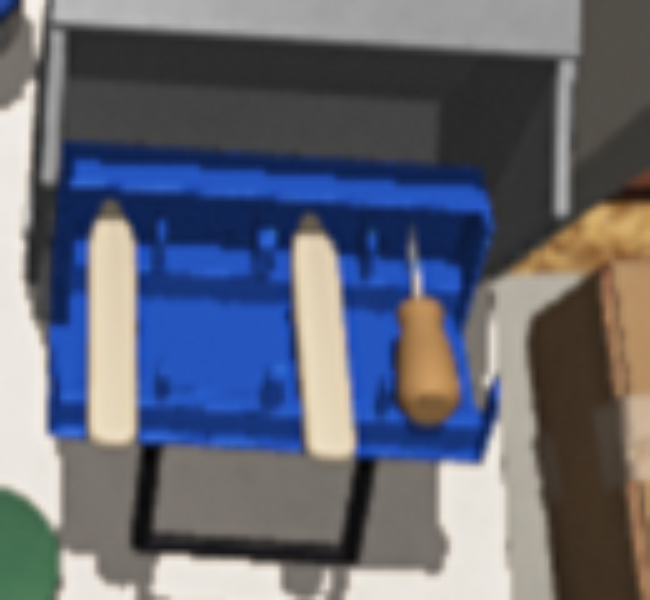

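View pics/rs2.png

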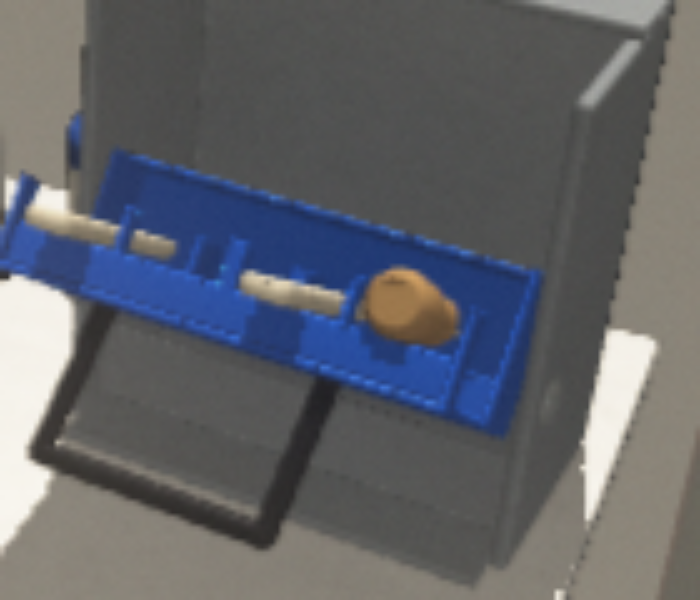

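The top crop shows folder 1 running (110,215)–(112,442), folder 2 skewed slightly at (312,225)–(330,457), and the awl from its tip at (412,230) to its knob at (430,412). All of it sits within a few mm of the model. I'll convert these points to bed coordinates.

```bash
cat > g.py <<'E'
from h import *
np.set_printoptions(precision=1,suppress=True)
t=cams.grab_frame("top");Rb=bin_R(.78)
def onbed(px,x):
    o,d=ray(t,px);n=Rb[:,0];c=bin_pt(.78,x,0,0);X=o+d*((c-o)@n)/(d@n)
    return (Rb.T@(X-bin_pt(.78,0,0,0)))*1000
def cr(a): return (290+a[0]/5,130+a[1]/5)
for n,a,x in(("f1 tip",(110,203),.009),("f1 mid",(112,330),.009),("f1 end",(111,441),.009),("f2tip",(311,217),.009),("f2mid",(320,345),.009),("f2end",(330,457),.009),("awl tip",(411,228),.003),("neck",(421,300),.013),("knob",(430,405),.014),("rim left corner",(50,432),-.018),("rim right",(478,460),-.018),("handle L",(138,548),-.085),("handle R",(352,558),-.085)):
    print(n,onbed(cr(a),x))
E
python3 g.py
```

```text
f1 tip [  9.   72.2 -91.9]
f1 mid [ 9.  72.3 -2.6]
f1 end [ 9.  73.6 67.2]
f2tip [  9.  -26.  -89.1]
f2mid [  9.  -23.2   0.3]
f2end [  9.  -22.   70.2]
awl tip [  3.  -76.3 -91.6]
neck [ 13.  -72.3 -29.1]
knob [ 14.  -68.2  40.3]
rim left corner [-18.   98.8  38.2]
rim right [-18.  -96.   42.3]
handle L [-85.   52.6  47.7]
handle R [-85.  -49.2  47.3]
```

```bash
sed -i 's/-.1635,.085/-.162,.085/' h.py; cat > tr.py <<'E'
from h import *
TH=.78;Rb=bin_R(TH)
def transfer(y,zg,h,b,c,tray,tyaw,sgn,mid,dx,dy,zmid,op,rel,force=60,zc=-.008,up=.03,draw=.125):
    """grasp at bed (h,y,zg); mid = bed x of tool axis; zc = bed z of the tool's reference laid at tray (dx,dy); sgn: own z -> sgn*tray y"""
    ap=-np.cos(b)*Rb[:,0]-np.sin(b)*Rb[:,2]; ap=np.cos(c)*ap-np.sin(c)*Rb[:,1]
    g=bin_pt(TH,h,y,zg); T=Ro.from_euler('z',tyaw,degrees=True).as_matrix()
    d=sgn*T[:,1]; P=np.column_stack([[0,0,1],np.cross(d,[0,0,1]),d])
    plc=np.array([*tray,0])+T@[dx,dy,zmid]+P@[h-mid,0,zg-zc]
    best=None
    for R in frame(ap,Rb[:,1]):
        Rp=P@Rb.T@R
        q1=robot.inverse_kinematics(list(g-ap*.09),eul(R));q2=robot.inverse_kinematics(list(plc+[0,0,.15]),eul(Rp))
        if q1 is None or q2 is None: continue
        k=max(abs(np.array(q1)-q2).max(),0)
        if best is None or k<best[0]: best=(k,R,Rp,q1,q2)
    k,R,Rp,q1,q2=best; print("q1",np.round(q1),"q2",np.round(q2),"plc",np.round(plc,3))
    robot.move_gripper(op,force)
    start=g-ap*.09
    robot.movep([start[0]-.10,start[1],start[2]+.06],eul(R)); lin(start,R,.2); lin(g,R,.08); stat("at")
    robot.move_gripper(0,force); stat("grip")
    lin(g+Rb[:,0]*up,R,.08); lin(g+Rb[:,0]*(up+.005)+Rb[:,2]*draw,R,.15); stat("drawn")
    robot.movep(list(plc+[0,0,.15]),eul(Rp)); stat("over")
    if readout.current_grip_width()<.1: print("LOST"); return
    lin(plc,Rp,.1); stat("low"); robot.hold(.2)
    robot.move_gripper(rel); robot.hold(.2); lin(plc-Rp[:,2]*.03,Rp,.08)
    p=np.array(readout.current_tool_pos()); lin([p[0],p[1],.25],Rp,.2); stat("done")
E
cat > f1.py <<'E'
from tr import *
transfer(.0725,.055,-.006,.3,0,(.4045,-.160),1.7,1,.0045,-.014,0,.023,.45,.34)
robot.movep([.28,.12,.38],eul(handle_R(0,0)))
s=cams.grab_frame("scene");save(s,"s3",s=1.4)
E
python3 f1.py
```

```text
q1 [-17.  24.  74.  -4. 100.  77.] q2 [-18. -10. 122. -18.  62. 168.] plc [ 0.389 -0.097  0.012]
at t 19.3 tcp [ 0.544 -0.082  0.163] grip 0.452 gf 0.0 F [-0.1 -6.1 -2.5]
grip t 19.6 tcp [ 0.545 -0.081  0.164] grip 0.222 gf 58.6 F [-0.3  0.8  0.7]
drawn t 21.1 tcp [ 0.466 -0.075  0.266] grip 0.223 gf 58.6 F [-0.1 -0.5 -0.5]
over t 22.6 tcp [ 0.389 -0.098  0.163] grip 0.225 gf 58.7 F [ 1.  -0.3 -0.4]Traceback (most recent call last):
  File "f1.py", line 2, in <module>
    transfer(.0725,.055,-.006,.3,0,(.4045,-.160),1.7,1,.0045,-.014,0,.023,.45,.34)
    ~~~~~~~~^^^^^^^^^^^^^^^^^^^^^^^^^^^^^^^^^^^^^^^^^^^^^^^^^^^^^^^^^^^^^^^^^^^^^^
  File "tr.py", line 24, in transfer
    lin(plc,Rp,.1); stat("low"); robot.hold(.2)
    ~~~^^^^^^^^^^^
  File "h.py", line 46, in lin
    def lin(p,R=None,rate=.15): robot.move_linear(list(map(float,p)),None if R is None else eul(R),rate)
                                ~~~~~~~~~~~~~~~~~^^^^^^^^^^^^^^^^^^^^^^^^^^^^^^^^^^^^^^^^^^^^^^^^^^^^^^^
host.IKError: the arm cannot follow that straight line within its joint ranges
```

```bash
cat > q.py <<'E'
from tr import *
def P_(sgn,tyaw):
    T=Ro.from_euler('z',tyaw,degrees=True).as_matrix();d=sgn*T[:,1]
    return T,np.column_stack([[0,0,1],np.cross(d,[0,0,1]),d])
b=.3
for sgn in(1,-1):
  for dx in(-.014,0.):
    T,P=P_(sgn,1.7); ap=-np.cos(b)*Rb[:,0]-np.sin(b)*Rb[:,2]
    R=frame(ap,Rb[:,1])[1]
    plc=np.array([.4045,-.16,0])+T@[dx,0,.023]+P@[-.0105,0,.063]
    for extra in(0,):
      for z in(.15,.1,.06,.03,0):
        q=robot.inverse_kinematics(list(plc+[0,0,z]),eul(P@Rb.T@R));print(sgn,dx,z,None if q is None else np.round(q,1))
print(readout.current_qpos())
E
python3 q.py
```

```text
1 -0.014 0.15 [-18.3  -9.7 122.5 -18.3  62.4 167.9]
1 -0.014 0.1 [-18.3  -4.4 124.7 -19.7  55.3 170.7]
1 -0.014 0.06 [-18.3   0.6 125.9 -21.4  49.6 173.5]
1 -0.014 0.03 [-18.3   4.7 126.4 -23.   45.2 175.9]
1 -0.014 0 None
1 0.0 0.15 [-17.5  -7.5 120.7 -18.4  62.3 168.7]
1 0.0 0.1 [-17.5  -2.4 122.8 -19.8  55.4 171.5]
1 0.0 0.06 [-17.5   2.4 123.9 -21.4  49.8 174.1]
1 0.0 0.03 [-17.5   6.5 124.5 -23.   45.6 176.5]
1 0.0 0 None
-1 -0.014 0.15 [-52.2   7.1 106.1  10.1  81.  -56.8]
-1 -0.014 0.1 [-52.2  11.3 107.9  10.4  75.  -57.9]
-1 -0.014 0.06 [-52.2  15.2 108.9  10.7  70.3 -58.8]
-1 -0.014 0.03 [-52.2  18.4 109.3  10.9  66.7 -59.5]
-1 -0.014 0 [-52.2  21.7 109.5  11.2  63.3 -60.3]
-1 0.0 0.15 [-50.9   8.4 104.6  10.5  81.  -55.6]
-1 0.0 0.1 [-50.9  12.6 106.4  10.7  75.1 -56.7]
-1 0.0 0.06 [-50.9  16.4 107.3  11.   70.4 -57.6]
-1 0.0 0.03 [-50.9  19.5 107.7  11.2  67.  -58.3]
-1 0.0 0 [-50.9  22.8 107.9  11.6  63.6 -59.1]
[-18.2591268   -9.63815212 122.41982481 -18.25685805  62.41743814
 167.83097878]
```

```bash
cat > f1b.py <<'E'
from tr import *
from q import P_
ap=-np.cos(.3)*Rb[:,0]-np.sin(.3)*Rb[:,2];R=frame(ap,Rb[:,1])[1]
for ty in(-1,-3,4,6):
    T,P=P_(1,ty);Rp=P@Rb.T@R
    plc=np.array([.4045,-.16,0])+T@[-.014,0,.023]+P@[-.0105,0,.063]
    q=robot.inverse_kinematics(list(plc),eul(Rp));print(ty,None if q is None else np.round(q,1))
    if q is not None and q[5]<177.8: break
else: raise SystemExit
robot.movep(list(plc+[0,0,.12]),eul(Rp));lin(plc,Rp,.1); stat("low"); robot.hold(.2)
robot.move_gripper(.34); robot.hold(.2); lin(plc-Rp[:,2]*.03,Rp,.08)
p=np.array(readout.current_tool_pos()); lin([p[0],p[1],.25],Rp,.2); stat("done")
robot.movep([.28,.12,.38],eul(handle_R(0,0)))
s=cams.grab_frame("scene");save(s,"s3",s=1.4)
E
sed -i '/^b=.3/,$d' q.py; python3 f1b.py
```

```text
-1 [ -17.8   10.1  125.6  -25.    42.  -178.4]Traceback (most recent call last):
  File "f1b.py", line 10, in <module>
    robot.movep(list(plc+[0,0,.12]),eul(Rp));lin(plc,Rp,.1); stat("low"); robot.hold(.2)
                                             ~~~^^^^^^^^^^^
  File "h.py", line 46, in lin
    def lin(p,R=None,rate=.15): robot.move_linear(list(map(float,p)),None if R is None else eul(R),rate)
                                ~~~~~~~~~~~~~~~~~^^^^^^^^^^^^^^^^^^^^^^^^^^^^^^^^^^^^^^^^^^^^^^^^^^^^^^^
host.IKError: the arm cannot follow that straight line within its joint ranges
```

```bash
sed -i 's/(-1,-3,4,6)/(4,5,6,7)/; s/q\[5\]<177.8/0<q[5]<177.9/' f1b.py; python3 f1b.py
```

```text
4 [-18.7   8.5 127.5 -25.1  39.9 176.1]
low t 24.4 tcp [ 0.387 -0.098  0.013] grip 0.222 gf 58.8 F [-0.4 -0.4  0.7]
done t 26.8 tcp [ 0.384 -0.089  0.249] grip 0.339 gf 0.0 F [-0.2  0.2  0.1]
```

View pics/s3.png

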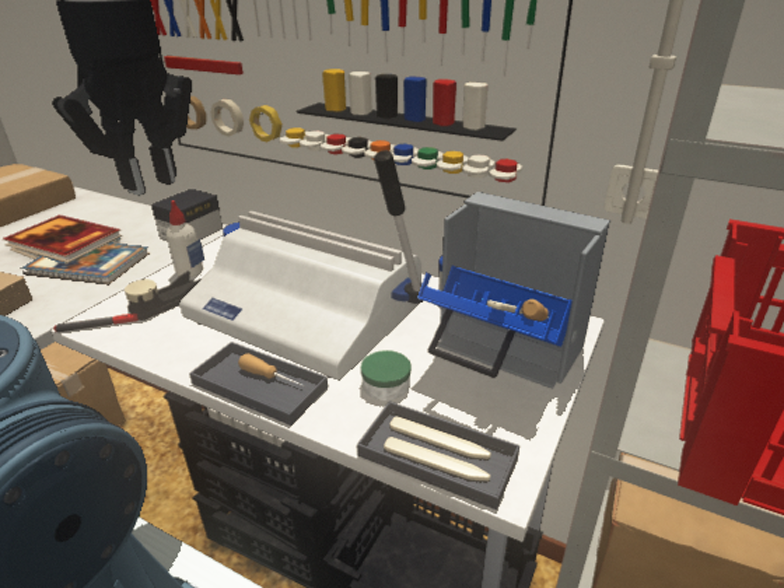

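The first folder lies beside the sample at (437,462), and the second folder and the awl haven't moved. Next I'll take the second folder, using the other wrist side.

```bash
sed -i 's/draw=.125):/draw=.125,sg=0):/; s/for R in frame(ap,Rb\[:,1\]):/for R in [frame(ap,Rb[:,1])[sg]]:/' tr.py
cat > f2.py <<'E'
from tr import *
transfer(-.0235,.055,-.006,.3,0,(.4045,-.160),1.7,1,.0045,.006,0,.031,.45,.36,sg=0)
robot.movep([.28,.12,.38],eul(handle_R(0,0)))
s=cams.grab_frame("scene");save(s,"s4",crop=(110,150,320,230),s=2.4);t=cams.grab_frame("top");save(t,"t4",crop=(290,130,130,120),s=5)
E
python3 f2.py
```

```text
q1 [ -25.   26.   72.   -7.  100. -111.] q2 [-17.  -7. 119. -18.  63. -11.] plc [ 0.409 -0.097  0.02 ]
at t 33.3 tcp [ 0.538 -0.177  0.165] grip 0.451 gf 0.0 F [-0.1  0.3  0.2]
grip t 33.6 tcp [ 0.538 -0.177  0.164] grip 0.223 gf 58.6 F [-1.   0.1  2. ]
drawn t 35.1 tcp [ 0.459 -0.171  0.266] grip 0.224 gf 58.6 F [ 0.1 -0.3  0.2]
over t 36.7 tcp [ 0.409 -0.097  0.171] grip 0.225 gf 58.7 F [ 1.4 -0.4 -0.3]
low t 38.4 tcp [ 0.409 -0.097  0.021] grip 0.22 gf 58.7 F [-0.5  0.   0.1]
done t 40.7 tcp [ 0.408 -0.088  0.249] grip 0.357 gf 0.0 F [-0.3  0.1 -0.3]
```

View pics/s4.png

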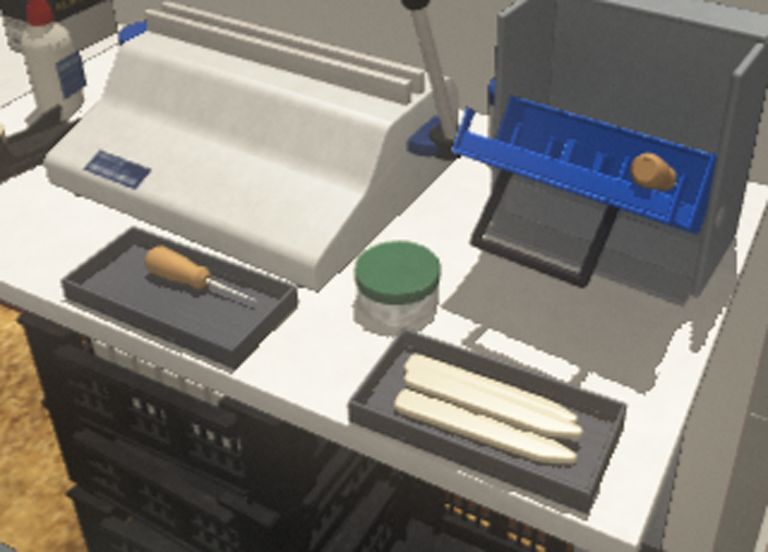

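View pics/t4.png

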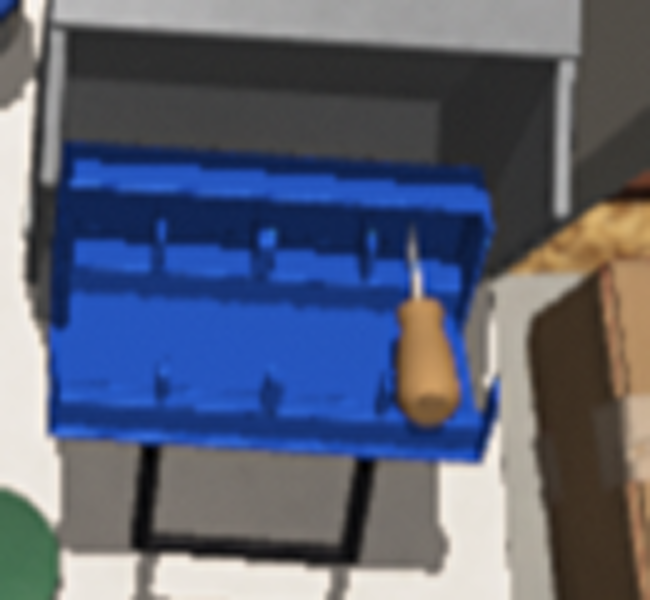

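Both folders are in the folder tray, at (490,390)–(485,430) in the crop, and the awl alone remains in the right bay. I'll take it with the gripper tilted inward to clear the rack side.

```bash
python3 - <<'E'
s=open('tr.py').read()
s=s.replace("sg=0):","sg=0,yoff=0):").replace("d]); plc","d])@Ro.from_euler('z',-c).as_matrix(); plc").replace("P=np.column_stack([[0,0,1],np.cross(d,[0,0,1]),d])\n","P=np.column_stack([[0,0,1],np.cross(d,[0,0,1]),d])@Ro.from_euler('z',-c).as_matrix()\n").replace("P@[h-mid,0,zg-zc]","P@[h-mid,yoff,zg-zc]")
s=s.replace('    robot.move_gripper(op,force)\n','    ql=robot.inverse_kinematics(list(plc),eul(Rp)); print("low",np.round(ql))\n    if dry: return\n    robot.move_gripper(op,force)\n',1).replace("yoff=0)","yoff=0,dry=False)")
open('tr.py','w').write(s)
E
cat > aw.py <<'E'
from tr import *
import sys
for sg in map(int,sys.argv[1]):
    transfer(-.0755,.002,.002,.35,.33,(.409,.1538),0,-1,.013,-.010,-.010,.026,.6,.45,zc=-.036,sg=sg,yoff=-.0037,dry=len(sys.argv)>2)
if len(sys.argv)<3:
    robot.movep([.28,.0,.40],eul(handle_R(0,0)))
    s=cams.grab_frame("scene");save(s,"s5",crop=(110,150,320,230),s=2.4)
E
python3 aw.py 01 dry
```

```text
q1 [ -18.   29.   72.  -22.   90. -105.] q2 [-17.  -8. 122.  19.  73. 163.] plc [0.399 0.106 0.014]
low [-17.  10. 126.  24.  51. 153.]
q1 [-18.  29.  72. -22.  90.  75.] q2 [-17.  -8. 122.  19.  73. -17.] plc [0.399 0.106 0.014]
low [-17.  10. 126.  24.  51. -27.]
```

```bash
sed -i 's/^    robot.movep(list(plc+\[0,0,.15\]),eul(Rp)); stat("over")/    p=np.array(readout.current_tool_pos()); lin([.37,p[1],p[2]+.03],R,.2)\n&/' tr.py; python3 aw.py 1
```

```text
q1 [-18.  29.  72. -22.  90.  75.] q2 [-17.  -8. 122.  19.  73. -17.] plc [0.399 0.106 0.014]
low [-17.  10. 126.  24.  51. -27.]
at t 45.7 tcp [ 0.582 -0.232  0.139] grip 0.604 gf 0.0 F [-0.5 -0.   0.6]
grip t 46.1 tcp [ 0.581 -0.232  0.139] grip 0.269 gf 58.8 F [0.5 1.  1.7]
drawn t 47.6 tcp [ 0.502 -0.226  0.241] grip 0.273 gf 59.0 F [ 0.5  0.5 -2.4]
over t 49.7 tcp [0.399 0.105 0.164] grip 0.272 gf 59.0 F [-1.2 -0.2  0.4]
low t 51.4 tcp [0.399 0.106 0.015] grip 0.268 gf 59.0 F [-0.3 -0.3 -0.3]
done t 53.8 tcp [0.398 0.096 0.249] grip 0.451 gf 0.0 F [ 0.4 -0.7 -0.1]
```

View pics/s5.png

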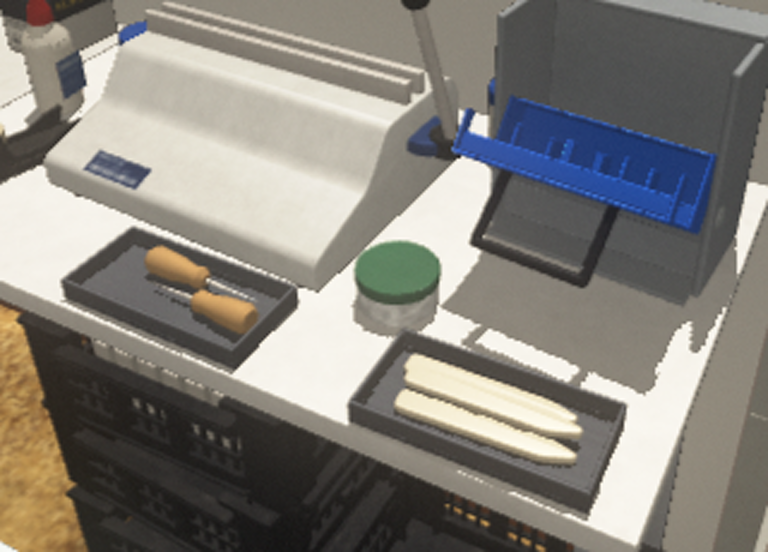

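All the tools are in their trays, with the awl at (225,308) in the crop, and the bin is empty. Now I'll swing it home.

```bash
cat > cl.py <<'E'
from h import *
h0=np.array([.5505,-.156,.197]); R=handle_R(.32,0)
robot.move_gripper(.4,60)
g=h0+handle(.78)-handle(0)+R[:,2]*.013; p=g-R[:,2]*.10
robot.movep(list(p+[-.1,0,.15]),eul(R)); lin(p,R,.2); lin(g,R,.08); stat("at")
robot.move_gripper(0,60); stat("grip")
for th in np.linspace(.78,-.02,12)[1:]:
    R=handle_R(.32*max(th,0)/.8,0); lin(h0+handle(th)-handle(0)+R[:,2]*.013,R,.08)
    print(round(th,2),np.round(readout.current_force(),1),round(readout.current_grip_width(),3))
p=np.array(readout.current_tool_pos())
for k in range(4):
    if readout.current_force()[0]<-12: break
    p=p+[.003,0,0]; lin(p,None,.03); stat("push")
robot.move_gripper(.45); robot.hold(.2); stat("rel")
p=np.array(readout.current_tool_pos()); lin(p+[0,0,.11],None,.12); lin(p+[-.18,0,.18],None,.2)
robot.movep([.28,.05,.40],eul(handle_R(0,0)))
s=cams.grab_frame("scene");save(s,"s6",crop=(110,120,320,250),s=2.4)
print([(k,n,np.round(d["pixel"],1)) for n in("scene","top") for p in[cams.grab_frame(n)] for k in("bin_handle",) for d in cams.mark_of(k,p)[:1]]); stat()
E
python3 cl.py
```

```text
at t 58.2 tcp [ 0.506 -0.153  0.08 ] grip 0.402 gf 0.0 F [-0.2  1.2  0.3]
grip t 58.5 tcp [ 0.505 -0.153  0.08 ] grip 0.088 gf 58.5 F [-6.3 -2.5  3.2]
0.71 [-7.1 -2.3  2.5] 0.092
0.63 [-6.  -2.   3.1] 0.084
0.56 [-11.   -2.6   5.2] 0.088
0.49 [-10.3  -2.3   4.7] 0.085
0.42 [-11.7  -3.7   4.8] 0.09
0.34 [-15.7  -1.8   9.5] 0.087
0.27 [-16.2  -2.1  10. ] 0.085
0.2 [-17.5  -1.4  11.4] 0.086
0.13 [-20.4  -1.7  15.6] 0.09
0.05 [-20.5  -0.3  18.4] 0.088
-0.02 [-21.3  -0.   21.6] 0.085
rel t 62.2 tcp [ 0.553 -0.156  0.186] grip 0.454 gf 0.0 F [-0.6 -0.2 -0.7]
[('bin_handle', 'scene', array([343.4, 196.7])), ('bin_handle', 'top', array([348.3, 211.6]))]
 t 65.6 tcp [0.28  0.049 0.4  ] grip 0.451 gf 0.0 F [-0.9  0.2 -0.2]
```

View pics/s6.png

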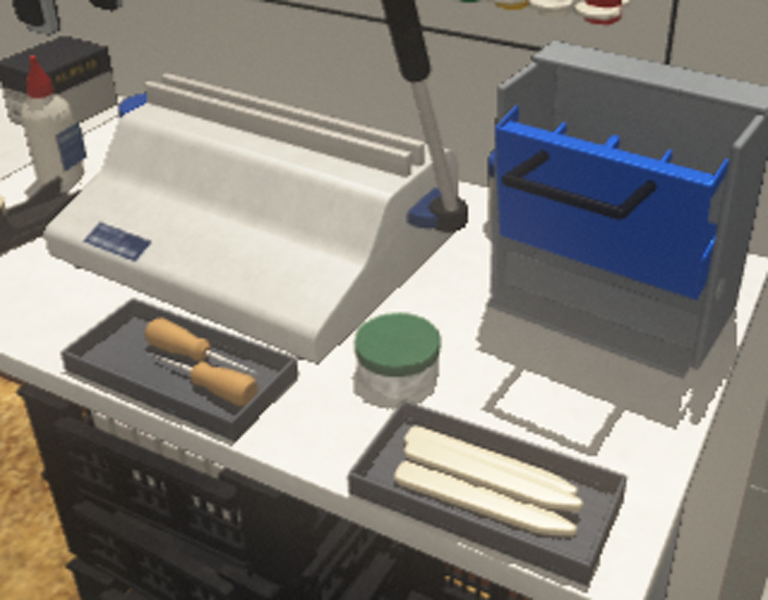

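The bin looks home, with the bar at (510,180)–(622,211) in the crop, and everything is in its tray. I'll check the handle against the starting picture and then hand in.

```bash
python3 - <<'E'
from h import *
for n,f,c in(("scene","s0",(315,185,62,32)),("top","t0",(315,190,65,32))):
    p=cams.grab_frame(n);x,y,w,h=c
    a=cv2.imread(f"pics/{f}.png");b=cv2.resize(p["pixels"][:,:,::-1].copy(),None,fx=1.4,fy=1.4,interpolation=cv2.INTER_CUBIC)
    X,Y,W,H=[int(v*1.4) for v in c];T=a[Y:Y+H,X:X+W];S=b[Y-20:Y+H+20,X-20:X+W+20]
    r=cv2.matchTemplate(S,T,cv2.TM_CCOEFF_NORMED);m=cv2.minMaxLoc(r);print(n,m[1],np.array(m[3])-20,"px at 1.4x")
E
```

```text
scene 0.9338920712471008 [0 0] px at 1.4x
top 0.9979101419448853 [0 0] px at 1.4x
```

```bash
python3 -c "
from h import *
print(workorder.hand_in())"
```

```text
the job is handed in; nothing more can be done
None
```

The job is handed in, though no verdict came back: both bone folders and the awl (all the bin held) are in the trays with their samples, the empty bin is back home (its handle matches the starting pictures), and the tin was not moved.

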